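# Used syringe into the sharps bin, flap clicked to temporary closure

## Robot

A 6-joint arm with a two-finger parallel gripper is mounted at the origin on the work surface. World frame = base frame: x ahead of the robot, y to its left, z up, the work surface at z = 0. Lengths are in m, angles in rad, forces in N, time in s.
With the tool pointing down it reaches from about 0.3 to 0.775 m from the base axis. Payload 14.6 kg.
Tool frame: the origin (TCP) lies midway between the tips of the shut fingers; the grasp point (between the pads) lies 19 mm behind it; z points along the fingers, y is the line along which they close (so a half turn about z gives the same grasp; the last joint's range is limited). The gripper opens to 94 mm and grips with 3 to 60 N. Pads are 16 mm wide; open, the fingers measure 119 mm over their backs; the gripper's body (75 mm by 177 mm) begins 78 mm behind the grasp point.
Start: joints at [-1.401, 0.3, 1.521, -0, 1.321, -0.067], TCP at [0.129, -0.535, 0.168] pointing down, gripper open.
Joint ranges: [-3.03, 3.03], [-0.79, 2.21], [0.23, 2.52], [-1.04, 4.18], [0, 3.07], [-2.55, 2.55]. Speed limits (rad/s): [2.22, 2.22, 2.57, 3.14, 3.14, 3.14].

## Interface

Orientations are given as a unit quaternion [w, x, y, z].
In Python, from station import ctrl gives the robot as it stands.
- The arm moves only by the tool carry_out, never from a script. Its argument "increments" is a list of rows, each an object of numbers: "x", "y", "z": the shift along the tool's x, y, z normalised to -1 to 1, where 1 is 1 m; "wx", "wy", "wz": the turn, a rotation vector about the tool's x, y, z normalised to -1 to 1, where 1 is 180 degrees; "fingers": the opening, from -1 (shut) to 1 (fully open). In form: [{"x": .., "y": .., "z": .., "wx": .., "wy": .., "wz": .., "fingers": ..}, ...]. A call has 1 to 10 rows; each row shifts and turns the commanded pose from where the row before left it, along the tool's axes as they then stand; what a row does not reach is not made up. A row lasts 1/8 s, in which the tool goes at most 62.5 mm and 10.7 degrees, less where a joint would pass 70% of its speed; a pose out of reach is approached as far as the arm can. A call with a number of a shift or a turn outside -1 to 1 is refused whole. A call with a gripper value outside its range is refused whole. The fingers move at their own pace and stop on an object; the grip force is fixed at half the most. Time passes only in rows, so rows that do not move let the fingers close. It gives the time, the measured TCP pose, the force, the opening and the grip force at its end, in the units of the state.
- ctrl.read_state(): the state, without advancing time (a new reading comes with each control period).
- ctrl.snapshot(name): name is "scene" or "top" or "wrist"; returns the picture (420x560x3 uint8, red, green, blue); there is no depth.
- ctrl.camera_params(name): a dict with "camera_matrix" (3x3 intrinsics, pixels), "distortion" ([k1, k2, p1, p2, k3] as OpenCV has them; the pictures are not rectified), "world_from_camera" (4x4, takes a point from camera to world coordinates). Camera axes: x right, y up, looking along -z (the intrinsics and any distortion apply to the point x, -y, -z); pixel columns grow to the right and rows downward; lengths in m; the calibration is good to about 2 mm. A picture is of the moment at which its call begins: read the wrist's pose just before it. camera_params takes no time and is no camera call; for the wrist camera it gives the pose at the moment of the call.
- ctrl.finish_job(): hands the job in; it is judged then, once.
The state is a dict: "time_s": time; "joint_positions": joint angles; "joint_vel": joint speeds; "effort": joint torques, N m; "ee_pos": TCP position; "eef_rot": TCP orientation; "ft_force": force on the tool from outside, world axes, zero at the start; "moment": the same for the moment, N m; "opening": finger opening in m; "grasp_force": force on a finger pad.
Only numpy, scipy, OpenCV 4.12 (cv2) and the standard library are available. Lean on these libraries where they do the work, as an engineer would, in place of code of your own. Each camera call takes 0.05 s, during which the arm holds its last target. There are 200 camera calls.

## Task

Drop the used syringe from the steel tray into the open yellow sharps bin. Then fold the bin's orange flap over and press its white ridged pad down until the catch clicks once, so that the flap stays shut in its temporary position; the bin is not full yet, so do not press on through the second click, which locks it for good. Leave the bottle, the carton and the bowl where they are.

Things in the scene. Friction and masses are not known exactly. Their poses are not given: they have to be found in the camera images.
- syringe: used 5 ml safety syringe, white with a blue needle shield, 100 mm long, 20 g, lying in the tray. Origin on its axis in the middle of the barrel; its x axis runs along the syringe towards the blue shield. Barrel 14 mm diameter from x = -30 to +30 mm, finger flange 26 mm wide at x = -31, thumb disc at x = -44, shield 9 mm diameter to x = +56
- tray: fixed shallow stainless tray, 150 x 210 x 16 mm (x, y, z), wall and floor 3 mm; origin at the centre of its underside
- bin: fixed yellow sharps bin in a white bench bracket, 130 x 190 mm, 150 mm high to its deck (top plate); origin at the centre of its underside, z up. Aperture in the deck: 70 mm (x from -40 to +30 mm) by 136 mm (y from -68 to +68), open down to the floor, 4 mm thick. The orange flap is hinged along the aperture's -x side and stands open there, leaning to -x, its edge about 100 mm above the deck
- flap_hinge (a point): middle of the flap's hinge axis, fixed on the bin at x = -48, y = 0, z = 160 mm; the axis runs along the bin's y
- flap (a joint): angle of the orange flap, rad: 0 lying level over the aperture, 1.57 upright, about 2 standing open. Panel 146 mm wide along the hinge, 4 mm thick, reaching 97 mm from the hinge axis. A light spring (1 to 1.5 N at the pad when nearly shut) swings it back open if it is let go before the catch has clicked, so fold it over and press it down in one go
- flap_pad (a point): centre of the upper face of the white ridged thumb pad, 22 x 34 mm, on the flap's outer side, 81 mm from the hinge axis, above the catch; x axis along the panel away from the hinge, z axis out of the outer face (up when shut). Pressed here the catch clicks at 7 to 12 N and the force falls away; 1 to 2 mm on it climbs again, and at 13 to 20 N, 4 mm below the click, the flap locks for good
- catch (a joint): how far the sprung white catch nose in the deck, under the flap's free edge, is pushed back, m: 0 with the flap open, up to 0.0025 just before the click, 0.0010 to 0.0020 once clicked and let go, 0.0006 or less if locked for good. The height at which it clicks differs from bin to bin by up to 9 mm: find it by feel. Clicked and let go, the flap rests between 0.02 and 0.14 rad
- pump_bottle: bystander: white pump bottle with purple pump, 68 mm diameter, 202 mm tall; origin at the centre of its underside
- carton: bystander: white and blue carton, 60 x 90 x 42 mm; origin at the centre of its underside
- bowl: bystander: round steel bowl, 110 mm diameter, 45 mm tall; origin at the centre of its underside

How it is judged:
By the outcome, as a careful person would: the job done as asked, in the order asked, and still so for the second after the job is handed in, with the robot touching nothing.
It also fails if it takes over 64 s, if anything falls off the work surface, if the arm or the gripper's body presses on something with over 40 N, if the wrist force passes 120 N, or if a joint passes its speed limit or range.

## Working session

There is one attempt and no reset: what is moved stays moved. The work goes in short steps, Python scripts to look and compute and a tool call to move; the robot and the scene stay as the last step left them, time stands still between calls to the robot, and variables do not carry over. Pictures are saved under pics/ and viewed, at most 10 in all, crops included, and the job is handed in when it is done.

Besides the shell and the picture viewer there is one more tool, called after "Emit:" as name(argument=value, ...) on one line, values as JSON. carry_out: Moves the arm, as the interface text tells. Its arguments: {"type":"object","properties":{"increments":{"type":"array","items":{"type":"object","properties":{"x":{"type":"number"},"y":{"type":"number"},"z":{"type":"number"},"wx":{"type":"number"},"wy":{"type":"number"},"wz":{"type":"number"},"fingers":{"type":"number"}}}}},"required":["increments"]}

```bash
mkdir -p pics; ls
python3 - <<'E'
from station import ctrl
import cv2,numpy as np
for n in("scene","top"):
    im=ctrl.snapshot(n); cv2.imwrite(f"pics/{n}0.png",im[:,:,::-1]); p=ctrl.camera_params(n)
    print(n,np.round(p["camera_matrix"],1).tolist(),p["distortion"],np.round(p["world_from_camera"],3).tolist())
s=ctrl.read_state();print(s["time_s"],s["ee_pos"],s["eef_rot"],s["ft_force"])
E
```

```text
pics
scene [[536.1, 0.0, 275.7], [0.0, 536.1, 212.7], [0.0, 0.0, 1.0]] [-0.07247919  0.          0.          0.          0.        ] [[-0.617, -0.65, 0.444, 1.102], [0.787, -0.505, 0.355, 0.48], [-0.007, 0.568, 0.823, 1.047], [0.0, 0.0, 0.0, 1.0]]
top [[449.3, 0.0, 278.3], [0.0, 449.3, 208.4], [0.0, 0.0, 1.0]] [-0.08501214  0.          0.          0.          0.        ] [[-0.011, 0.983, -0.181, 0.445], [-1.0, -0.009, 0.013, 0.101], [0.011, 0.181, 0.983, 1.103], [0.0, 0.0, 0.0, 1.0]]
0.1 [ 0.12896688 -0.5344002   0.16766002] [-4.88753934e-04  9.92997746e-01  1.18132286e-01 -3.84164202e-05] [0.06578767 0.04064209 0.45665452]
```

View pics/scene0.png

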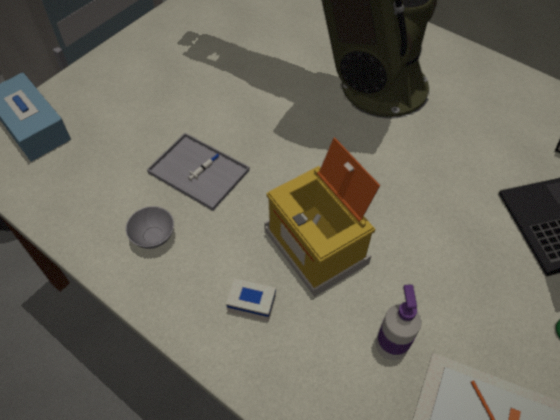

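View pics/top0.png

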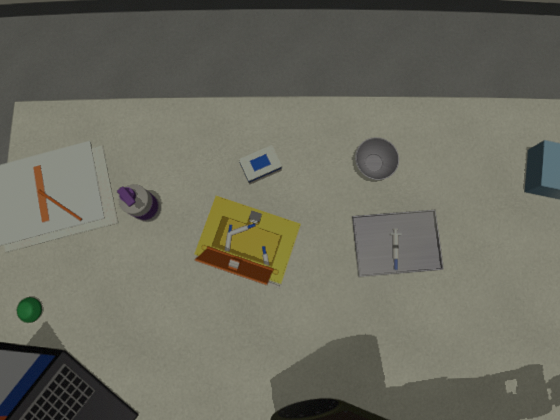

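Scene shows tray with syringe (204,167), bin (320,225) with flap standing on the robot side; top shows syringe at about (395,248), shield down (-x), bin deck around (248,240). Enlarging both.

```bash
cat > h.py <<'E'
import cv2,numpy as np
from station import ctrl
def ray(n,uv,p=None):
    p=p or ctrl.camera_params(n)
    q=cv2.undistortPoints(np.array(uv,float).reshape(-1,1,2),p["camera_matrix"],np.array(p["distortion"]))[:,0]
    d=np.c_[q[:,0],-q[:,1],-np.ones(len(q))]; T=np.array(p["world_from_camera"])
    return T[:3,3],d@T[:3,:3].T
def plane(n,uv,z,p=None):
    o,d=ray(n,uv,p); return o+d*((z-o[2])/d[:,2])[:,None]
def project(n,X,p=None):
    p=p or ctrl.camera_params(n); T=np.linalg.inv(np.array(p["world_from_camera"]))
    c=np.atleast_2d(X)@T[:3,:3].T+T[:3,3]; c=c*[1,-1,-1]
    return cv2.projectPoints(c,np.zeros(3),np.zeros(3),p["camera_matrix"],np.array(p["distortion"]))[0][:,0]
E
python3 - <<'E'
from h import *
t=cv2.imread("pics/top0.png")
a=cv2.resize(t[190:295,185:310],None,fx=4,fy=4,interpolation=cv2.INTER_CUBIC)
b=cv2.resize(t[205:282,350:445],None,fx=3,fy=3,interpolation=cv2.INTER_CUBIC)
o=np.zeros((a.shape[0],a.shape[1]+b.shape[1],3),np.uint8);o[:,:a.shape[1]]=a;o[:b.shape[0],a.shape[1]:]=b
cv2.imwrite("pics/crop1.png",o);print(o.shape)
E
```

```text
(420, 785, 3)
```

View pics/crop1.png

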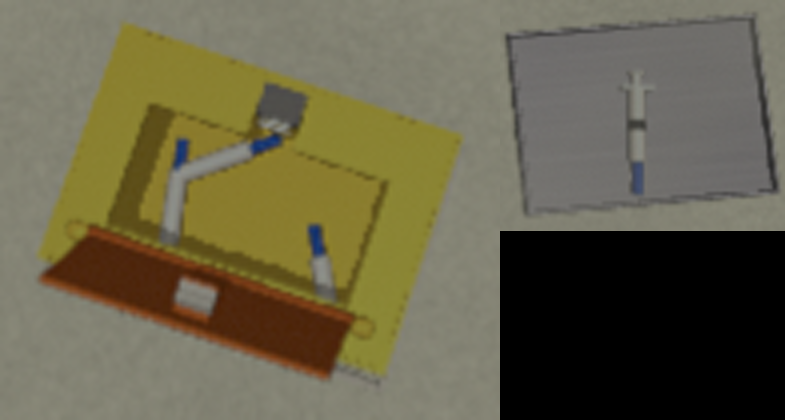

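The crop shows the deck corners at crop (125,25), (462,135), (383,378), (40,258), catch at (280,110); the syringe from thumb disc (636,72) to shield tip (638,193).

Run:
```python
from h import *
c=np.array([[125,25],[462,135],[383,378],[40,258],[150,104],[387,180],[280,110]])/4+[185,190]
P=plane("top",c,.15);print(np.round(P,4))
k=P[:4];print("center",k.mean(0),[np.linalg.norm(k[i]-k[(i+1)%4]).round(4) for i in range(4)])
x=(k[0]+k[1]-k[2]-k[3])/2;print("yaw x",np.arctan2(x[1],x[0])); y=(k[0]+k[3]-k[1]-k[2])/2;print("yaw y",np.arctan2(-y[0],y[1]))
s=(np.array([[636,72],[636,88],[638,193]])-[500,0])/3+[350,205]
S=plane("top",s,.012);print(np.round(S,4),np.linalg.norm(S[0]-S[2]))
t=(np.array([[508,35],[754,16],[776,190],[527,213]])-[500,0])/3+[350,205]
T=plane("top",t,.016);print(np.round(T,4))
# object checks: bottle, carton, bowl rough
print(np.round(plane("top",[[262,165]],.042),3),np.round(plane("top",[[377,160]],.045),3),np.round(plane("top",[[127,194]],.19),3))
p=ctrl.camera_params("wrist");print(np.round(p["world_from_camera"],3).tolist(),p["camera_matrix"].tolist())
```

```text
[[0.648  0.2229 0.15  ]
 [0.5861 0.0414 0.15  ]
 [0.4577 0.0853 0.15  ]
 [0.5222 0.2664 0.15  ]
 [0.6045 0.2088 0.15  ]
 [0.5622 0.0819 0.15  ]
 [0.6006 0.1389 0.15  ]]
center [0.55351527 0.15398189 0.15      ] [np.float64(0.1918), np.float64(0.1357), np.float64(0.1923), np.float64(0.1331)]
yaw x -0.3310465668664692
yaw y -0.335112299814445
[[ 0.5911 -0.2018  0.012 ]
 [ 0.5778 -0.2011  0.012 ]
 [ 0.4921 -0.1981  0.012 ]] 0.09911228799846675
[[ 0.6223 -0.096   0.016 ]
 [ 0.6363 -0.3032  0.016 ]
 [ 0.4923 -0.3114  0.016 ]
 [ 0.4773 -0.1058  0.016 ]]
[[0.748 0.126 0.042]] [[ 0.758 -0.157  0.045]] [[0.646 0.405 0.19 ]]
[[0.235, 0.933, 0.274, 0.208], [-0.972, 0.225, 0.066, -0.516], [-0.0, -0.281, 0.96, 0.383], [0.0, 0.0, 0.0, 1.0]] [[347.78895154784146, 0.0, 291.1609153488933], [0.0, 347.78895154784146, 202.30885976744585], [0.0, 0.0, 1.0]]
```

Emit:
carry_out(increments=[{"wz":0.0433},{"wz":0.0433},{"x":0.042,"y":-0.036,"z":0.003},{"x":0.042,"y":-0.036,"z":0.003},{"x":0.042,"y":-0.036,"z":0.003},{"x":0.042,"y":-0.036,"z":0.003},{"x":0.042,"y":-0.036,"z":0.003},{"x":0.042,"y":-0.036,"z":0.003},{"x":0.042,"y":-0.036,"z":0.003},{"x":0.042,"y":-0.036,"z":0.003}])

```text
invalid input at $.increments[0]: expected keys x, y, z, wx, wy, wz, fingers
```

Emit:
carry_out(increments=[{"x":0,"y":0,"z":0,"wx":0,"wy":0,"wz":0.0433,"fingers":1},{"x":0,"y":0,"z":0,"wx":0,"wy":0,"wz":0.0433,"fingers":1},{"x":0.042,"y":-0.036,"z":0.003,"wx":0,"wy":0,"wz":0,"fingers":1},{"x":0.042,"y":-0.036,"z":0.003,"wx":0,"wy":0,"wz":0,"fingers":1},{"x":0.042,"y":-0.036,"z":0.003,"wx":0,"wy":0,"wz":0,"fingers":1},{"x":0.042,"y":-0.036,"z":0.003,"wx":0,"wy":0,"wz":0,"fingers":1},{"x":0.042,"y":-0.036,"z":0.003,"wx":0,"wy":0,"wz":0,"fingers":1},{"x":0.042,"y":-0.036,"z":0.003,"wx":0,"wy":0,"wz":0,"fingers":1},{"x":0.042,"y":-0.036,"z":0.003,"wx":0,"wy":0,"wz":0,"fingers":1},{"x":0.042,"y":-0.036,"z":0.003,"wx":0,"wy":0,"wz":0,"fingers":1}])

```text
time_s: 1.35
ee_pos: [0.4761, -0.2572, 0.1439]
eef_rot: [-0.0, 1.0, -0.018, -0.0]
ft_force: [0.1, -1.0, 0.0]
opening: 0.0935
grasp_force: 0.0
```

Emit:
carry_out(increments=[{"x":0.0346,"y":-0.03,"z":0,"wx":0,"wy":0,"wz":0,"fingers":1},{"x":0.0346,"y":-0.03,"z":0,"wx":0,"wy":0,"wz":0,"fingers":1},{"x":0,"y":0,"z":0,"wx":0,"wy":0,"wz":0,"fingers":1}])

```text
time_s: 1.72
ee_pos: [0.5475, -0.1991, 0.1434]
eef_rot: [-0.0, 1.0, -0.016, -0.0]
ft_force: [-0.5, 0.1, -0.3]
opening: 0.0941
grasp_force: 0.0
```

Run:
```python
from h import *
p=ctrl.camera_params("wrist");im=ctrl.snapshot("wrist");cv2.imwrite("pics/w1.png",im[:,:,::-1])
np.save("w1p.npy",p["world_from_camera"]);print(ctrl.read_state()["ee_pos"],p["distortion"])
hsv=cv2.cvtColor(im,cv2.COLOR_RGB2HSV)
print(project("wrist",[[.591,-.2018,.012],[.492,-.198,.012],[.5475,-.2,.012]],p))
```

```text
[ 0.5464995  -0.20026552  0.14347514] [-0.02322423  0.          0.          0.          0.        ]
[[291.40871318 140.34772256]
 [290.81314771 233.89332416]
 [291.00836522 183.24327271]]
```

View pics/w1.png

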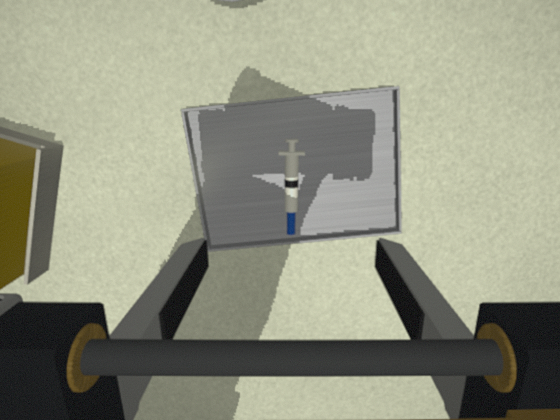

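Wrist view: thumb disc (292,140), shield tip (291,234), agreeing with the prediction to a pixel. Descend and grasp.

Emit:
carry_out(increments=[{"x":0,"y":0,"z":0.045,"wx":0,"wy":0,"wz":0,"fingers":1},{"x":0,"y":0,"z":0.045,"wx":0,"wy":0,"wz":0,"fingers":1},{"x":0,"y":0,"z":0.03,"wx":0,"wy":0,"wz":0,"fingers":1},{"x":0,"y":0,"z":0.01,"wx":0,"wy":0,"wz":0,"fingers":1},{"x":0,"y":0,"z":0.007,"wx":0,"wy":0,"wz":0,"fingers":1},{"x":0,"y":0,"z":0,"wx":0,"wy":0,"wz":0,"fingers":1}])

```text
time_s: 2.52
ee_pos: [0.5464, -0.2015, 0.0078]
eef_rot: [0.0, 1.0, -0.018, 0.0]
ft_force: [0.6, 0.1, 0.8]
opening: 0.0945
grasp_force: 0.0
```

Emit:
carry_out(increments=[{"x":0,"y":0,"z":0,"wx":0,"wy":0,"wz":0,"fingers":-1},{"x":0,"y":0,"z":0,"wx":0,"wy":0,"wz":0,"fingers":-1},{"x":0,"y":0,"z":0,"wx":0,"wy":0,"wz":0,"fingers":-1},{"x":0,"y":0,"z":0,"wx":0,"wy":0,"wz":0,"fingers":-1},{"x":0,"y":0,"z":0,"wx":0,"wy":0,"wz":0,"fingers":-1},{"x":0,"y":0,"z":0,"wx":0,"wy":0,"wz":0,"fingers":-1}])

```text
time_s: 3.28
ee_pos: [0.5462, -0.2011, 0.0071]
eef_rot: [-0.0, 1.0, -0.018, -0.0]
ft_force: [-0.4, -0.5, -0.8]
opening: 0.0371
grasp_force: 0.0
```

Emit:
carry_out(increments=[{"x":0,"y":0,"z":0,"wx":0,"wy":0,"wz":0,"fingers":-1},{"x":0,"y":0,"z":0,"wx":0,"wy":0,"wz":0,"fingers":-1},{"x":0,"y":0,"z":0,"wx":0,"wy":0,"wz":0,"fingers":-1},{"x":0,"y":0,"z":0,"wx":0,"wy":0,"wz":0,"fingers":-1}])

```text
time_s: 3.78
ee_pos: [0.5462, -0.2011, 0.0071]
eef_rot: [-0.0, 1.0, -0.018, -0.0]
ft_force: [0.1, -1.3, 0.1]
opening: 0.0011
grasp_force: 0.0
```

The fingers shut on nothing; look.

Run:
```python
from h import *
w=ctrl.snapshot("wrist");s=ctrl.snapshot("scene")
a=w[60:300,150:430]; b=cv2.resize(s[120:220,130:260],None,fx=3,fy=3,interpolation=cv2.INTER_CUBIC)
o=np.zeros((300,280+390,3),np.uint8);o[:240,:280]=a;o[:,280:]=b
cv2.imwrite("pics/w2.png",o[:,:,::-1]);s=ctrl.read_state();print(s["opening"],s["ee_pos"])
```

```text
2.679990199781643e-05 [ 0.54624542 -0.2011547   0.00715969]
```

View pics/w2.png

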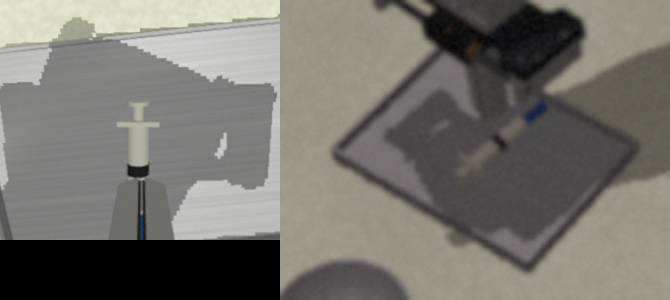

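Syringe is undisturbed with the shut fingers apparently above it near its middle; check where the TCP actually projects.

Run:
```python
from h import *
s=ctrl.read_state();e=s["ee_pos"];print(e,s["ft_force"],s["joint_positions"])
for n,o in(("wrist",(150,60)),("scene",None)):
    P=[e,e+[0,0,.02],[.5475,-.2,.01],[.491,-.198,.01],[.578,-.2011,.01]]
    q=project(n,P); q=(q-o) if o else (q-[130,120])*3+[280,0]
    print(n,q.round(1).tolist())
```

```text
[ 0.54624542 -0.2011547   0.00715969] [-0.0265229  -0.65389329 -0.38270576] [-4.15753495e-01  5.46834575e-01  1.57306089e+00 -5.87915200e-06
  1.02167324e+00  1.19028262e+00]
wrist [[139.6, 168.8], [139.5, 180.5], [137.7, 168.6], [138.0, 244.4], [137.6, 123.0]]
scene [[494.9, 142.5], [492.0, 127.1], [494.5, 141.9], [541.3, 102.4], [468.5, 163.9]]
```

By the wrist view the real fingertips seem some 20–40 mm above the reported TCP. Open and feel downward beside the syringe.

Emit:
carry_out(increments=[{"x":0,"y":0,"z":0,"wx":0,"wy":0,"wz":0,"fingers":0.2},{"x":0,"y":0,"z":0,"wx":0,"wy":0,"wz":0,"fingers":0.2},{"x":0,"y":0,"z":0,"wx":0,"wy":0,"wz":0,"fingers":0.2},{"x":0,"y":0,"z":0,"wx":0,"wy":0,"wz":0,"fingers":0.2},{"x":0,"y":0,"z":0,"wx":0,"wy":0,"wz":0,"fingers":0.2},{"x":0,"y":0,"z":0,"wx":0,"wy":0,"wz":0,"fingers":0.2},{"x":0,"y":0,"z":0.003,"wx":0,"wy":0,"wz":0,"fingers":0.2}])

```text
time_s: 4.75
ee_pos: [0.5464, -0.2012, 0.0042]
eef_rot: [0.0, 1.0, -0.018, 0.0]
ft_force: [0.2, 0.3, -0.2]
opening: 0.0562
grasp_force: 0.0
```

Emit:
carry_out(increments=[{"x":0,"y":0,"z":0.002,"wx":0,"wy":0,"wz":0,"fingers":0.2},{"x":0,"y":0,"z":0.002,"wx":0,"wy":0,"wz":0,"fingers":0.2}])

```text
time_s: 5.0
ee_pos: [0.5462, -0.2011, -0.0001]
eef_rot: [-0.0, 1.0, -0.018, -0.0]
ft_force: [0.4, -1.0, -0.8]
opening: 0.0565
grasp_force: 0.0
```

Emit:
carry_out(increments=[{"x":0,"y":0,"z":0.003,"wx":0,"wy":0,"wz":0,"fingers":0.2},{"x":0,"y":0,"z":0.003,"wx":0,"wy":0,"wz":0,"fingers":0.2},{"x":0,"y":0,"z":0.002,"wx":0,"wy":0,"wz":0,"fingers":0.2}])

```text
time_s: 5.38
ee_pos: [0.5462, -0.2011, -0.0081]
eef_rot: [-0.0, 1.0, -0.018, -0.0]
ft_force: [0.6, -0.6, 0.7]
opening: 0.0566
grasp_force: 0.0
```

Run:
```python
from h import *
w=ctrl.snapshot("wrist");s=ctrl.snapshot("scene");t=ctrl.snapshot("top")
a=w[60:300,150:430]; b=cv2.resize(s[130:200,150:260],None,fx=4,fy=4,interpolation=cv2.INTER_CUBIC)
o=np.zeros((280,280+440,3),np.uint8);o[:240,:280]=a;o[:,280:]=b
cv2.imwrite("pics/w3.png",o[:,:,::-1]);s=ctrl.read_state();e=s["ee_pos"];print(s["opening"],e,s["ft_force"])
for z in(0,.02,.04):
  P=[e+[0,k,z] for k in(-.028,.028)]
  print(z,(project("wrist",P)-[150,60]).round().tolist(),((project("scene",P)-[150,130])*4+[280,0]).round().tolist())
```

```text
0.056188360776957845 [ 0.54621103 -0.20111479 -0.00794225] [-0.24540031  0.89449189 -0.38910678]
0 [[182.0, 167.0], [97.0, 170.0]] [[457.0, 144.0], [522.0, 186.0]]
0.02 [[186.0, 179.0], [93.0, 182.0]] [[453.0, 124.0], [519.0, 166.0]]
0.04 [[190.0, 193.0], [89.0, 196.0]] [[449.0, 103.0], [515.0, 146.0]]
```

View pics/w3.png

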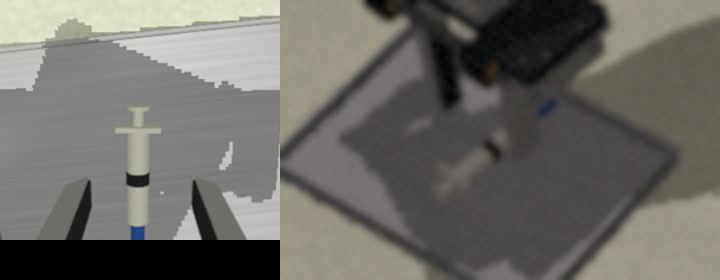

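Both views put the tips about 40 mm above the reported TCP (scene: finger end at (450,103), wrist inner edges at columns 91/193). So tips are at z≈0.032; keep going down, feeling for the tray floor.

Emit:
carry_out(increments=[{"x":0,"y":0,"z":0.005,"wx":0,"wy":0,"wz":0,"fingers":0.2},{"x":0,"y":0,"z":0.005,"wx":0,"wy":0,"wz":0,"fingers":0.2},{"x":0,"y":0,"z":0.004,"wx":0,"wy":0,"wz":0,"fingers":0.2}])

```text
time_s: 5.9
ee_pos: [0.5461, -0.2011, -0.0224]
eef_rot: [-0.0, 1.0, -0.018, -0.0]
ft_force: [-0.1, 0.3, -0.1]
opening: 0.0561
grasp_force: 0.0
```

Emit:
carry_out(increments=[{"x":0,"y":0,"z":0.002,"wx":0,"wy":0,"wz":0,"fingers":0.2},{"x":0,"y":0,"z":0.002,"wx":0,"wy":0,"wz":0,"fingers":0.2}])

```text
time_s: 6.15
ee_pos: [0.5463, -0.2011, -0.026]
eef_rot: [-0.0, 1.0, -0.018, 0.0]
ft_force: [0.1, 1.0, -0.0]
opening: 0.0563
grasp_force: 0.0
```

Emit:
carry_out(increments=[{"x":0,"y":0,"z":0.0015,"wx":0,"wy":0,"wz":0,"fingers":0.2},{"x":0,"y":0,"z":0.0015,"wx":0,"wy":0,"wz":0,"fingers":0.2}])

```text
time_s: 6.4
ee_pos: [0.5463, -0.2012, -0.0289]
eef_rot: [0.0, 1.0, -0.018, 0.0]
ft_force: [-0.3, -0.0, 0.2]
opening: 0.0564
grasp_force: 0.0
```

Emit:
carry_out(increments=[{"x":0,"y":0,"z":0.0015,"wx":0,"wy":0,"wz":0,"fingers":0.2},{"x":0,"y":0,"z":0.0015,"wx":0,"wy":0,"wz":0,"fingers":0.2}])

```text
time_s: 6.65
ee_pos: [0.5463, -0.2011, -0.0319]
eef_rot: [0.0, 1.0, -0.018, 0.0]
ft_force: [-0.0, -0.1, 0.2]
opening: 0.0563
grasp_force: 0.0
```

Emit:
carry_out(increments=[{"x":0,"y":0,"z":0.001,"wx":0,"wy":0,"wz":0,"fingers":0.2},{"x":0,"y":0,"z":0.001,"wx":0,"wy":0,"wz":0,"fingers":0.2}])

```text
time_s: 6.9
ee_pos: [0.5463, -0.2012, -0.0339]
eef_rot: [0.0, 1.0, -0.018, 0.0]
ft_force: [-0.3, 0.8, 0.5]
opening: 0.056
grasp_force: 0.0
```

Emit:
carry_out(increments=[{"x":0,"y":0,"z":0.001,"wx":0,"wy":0,"wz":0,"fingers":0.2},{"x":0,"y":0,"z":0,"wx":0,"wy":0,"wz":0,"fingers":0.2}])

```text
time_s: 7.15
ee_pos: [0.5463, -0.2012, -0.034]
eef_rot: [0.0, 1.0, -0.018, 0.0]
ft_force: [-4.3, 2.0, 10.3]
opening: 0.0563
grasp_force: 5.1
```

Floor found at reported z = -0.034, so tips are 37 mm above the reported TCP. Back off 2 mm and close.

Emit:
carry_out(increments=[{"x":0,"y":0,"z":-0.002,"wx":0,"wy":0,"wz":0,"fingers":0.2},{"x":0,"y":0,"z":0,"wx":0,"wy":0,"wz":0,"fingers":-1},{"x":0,"y":0,"z":0,"wx":0,"wy":0,"wz":0,"fingers":-1},{"x":0,"y":0,"z":0,"wx":0,"wy":0,"wz":0,"fingers":-1},{"x":0,"y":0,"z":0,"wx":0,"wy":0,"wz":0,"fingers":-1},{"x":0,"y":0,"z":0,"wx":0,"wy":0,"wz":0,"fingers":-1},{"x":0,"y":0,"z":0,"wx":0,"wy":0,"wz":0,"fingers":-1}])

```text
time_s: 8.02
ee_pos: [0.5462, -0.2011, -0.0329]
eef_rot: [-0.0, 1.0, -0.018, 0.0]
ft_force: [0.7, -0.3, 0.0]
opening: 0.0131
grasp_force: 30.0
```

Emit:
carry_out(increments=[{"x":0,"y":0,"z":-0.01,"wx":0,"wy":0,"wz":0,"fingers":-1},{"x":0,"y":0,"z":-0.03,"wx":0,"wy":0,"wz":0,"fingers":-1},{"x":0,"y":0,"z":-0.05,"wx":0,"wy":0,"wz":0,"fingers":-1},{"x":0,"y":0,"z":-0.054,"wx":0,"wy":0,"wz":-0.058,"fingers":-1},{"x":0,"y":0,"z":-0.054,"wx":0,"wy":0,"wz":-0.058,"fingers":-1},{"x":0,"y":0,"z":0,"wx":0,"wy":0,"wz":-0.058,"fingers":-1},{"x":0,"y":0,"z":0,"wx":0,"wy":0,"wz":-0.058,"fingers":-1},{"x":0,"y":0,"z":0,"wx":0,"wy":0,"wz":-0.058,"fingers":-1},{"x":0,"y":0,"z":0,"wx":0,"wy":0,"wz":-0.058,"fingers":-1},{"x":0,"y":0,"z":0,"wx":0,"wy":0,"wz":-0.058,"fingers":-1}])

```text
time_s: 9.28
ee_pos: [0.5462, -0.2011, 0.1659]
eef_rot: [0.0, 0.812, 0.584, 0.0]
ft_force: [-0.3, 0.0, -0.2]
opening: 0.0128
grasp_force: 30.0
```

Emit:
carry_out(increments=[{"x":0.0485,"y":-0.0159,"z":0,"wx":0,"wy":0,"wz":0,"fingers":-1},{"x":0.0485,"y":-0.0159,"z":0,"wx":0,"wy":0,"wz":0,"fingers":-1},{"x":0.0485,"y":-0.0159,"z":0,"wx":0,"wy":0,"wz":0,"fingers":-1},{"x":0.0485,"y":-0.0159,"z":0,"wx":0,"wy":0,"wz":0,"fingers":-1},{"x":0.0485,"y":-0.0159,"z":0,"wx":0,"wy":0,"wz":0,"fingers":-1},{"x":0.0485,"y":-0.0159,"z":0,"wx":0,"wy":0,"wz":0,"fingers":-1},{"x":0.0485,"y":-0.0159,"z":0,"wx":0,"wy":0,"wz":0,"fingers":-1},{"x":0,"y":0,"z":0,"wx":0,"wy":0,"wz":0,"fingers":-1},{"x":0,"y":0,"z":0,"wx":0,"wy":0,"wz":0,"fingers":-1}])

```text
time_s: 10.4
ee_pos: [0.5511, 0.1556, 0.1655]
eef_rot: [0.0, 0.814, 0.581, 0.0]
ft_force: [0.5, 0.4, 0.0]
opening: 0.0129
grasp_force: 30.0
```

Run:
```python
from h import *
w=ctrl.snapshot("wrist");s=ctrl.snapshot("scene")
o=np.zeros((420,800,3),np.uint8);o[:300,:400]=cv2.resize(w,(400,300));o[:,400:]=cv2.resize(s[120:330,220:420],(400,420))
cv2.imwrite("pics/w4.png",o[:,:,::-1]);s=ctrl.read_state();print(s["ee_pos"],s["ft_force"])
```

```text
[0.55128586 0.15496847 0.16546305] [ 0.53312435  0.29151134 -0.79071915]
```

View pics/w4.png

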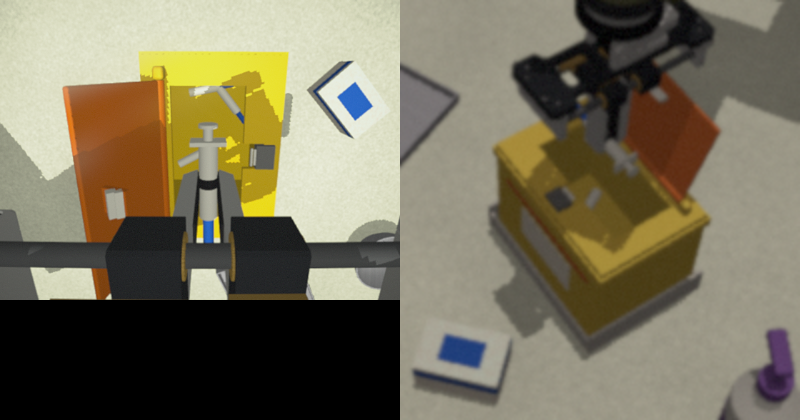

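Syringe (wrist view, (207,180)) hangs along the aperture, centred, flap clear to the left. Release.

Emit:
carry_out(increments=[{"x":0,"y":0,"z":0,"wx":0,"wy":0,"wz":0,"fingers":-0.3},{"x":0,"y":0,"z":0,"wx":0,"wy":0,"wz":0,"fingers":-0.3},{"x":0,"y":0,"z":0,"wx":0,"wy":0,"wz":0,"fingers":-0.3},{"x":0,"y":0,"z":0,"wx":0,"wy":0,"wz":0,"fingers":-0.3},{"x":0,"y":0,"z":0,"wx":0,"wy":0,"wz":0,"fingers":-0.3},{"x":0,"y":0,"z":-0.04,"wx":0,"wy":0,"wz":0,"fingers":-1},{"x":0,"y":0,"z":-0.04,"wx":0,"wy":0,"wz":0,"fingers":-1}])

```text
time_s: 11.38
ee_pos: [0.551, 0.1561, 0.2461]
eef_rot: [-0.0, 0.814, 0.581, -0.0]
ft_force: [1.2, 0.5, 0.5]
opening: 0.0166
grasp_force: 0.0
```

Run:
```python
from h import *
w=ctrl.snapshot("wrist");s=ctrl.snapshot("scene");p=ctrl.camera_params("wrist");np.save("w5p.npy",p["world_from_camera"])
o=np.zeros((420,800,3),np.uint8);o[:,:400]=w[:,140:540];o[:,400:]=cv2.resize(s[120:330,220:420],(400,420))
cv2.imwrite("pics/w5.png",o[:,:,::-1]);s=ctrl.read_state();print(s["ee_pos"],s["ft_force"],s["opening"])
```

```text
[0.55245011 0.15646901 0.2496334 ] [0.90775022 0.57131761 0.13303758] 0.00867004039845292
```

View pics/w5.png

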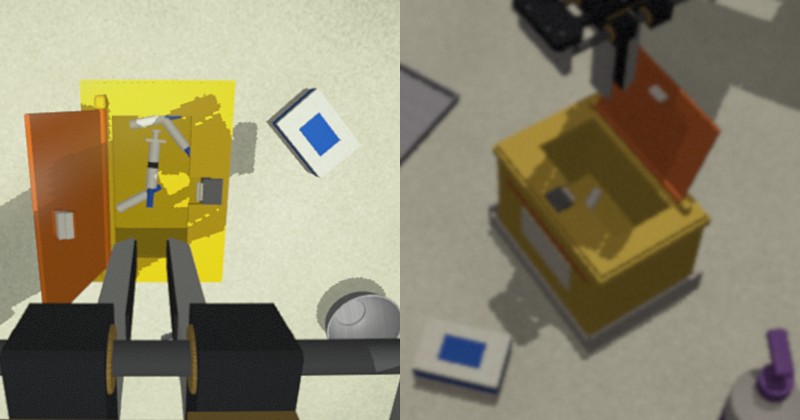

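Syringe lies on the bin's floor at (153,170). Now fingers shut, go behind the flap and turn.

Emit:
carry_out(increments=[{"x":0,"y":-0.061,"z":0,"wx":0,"wy":0,"wz":0,"fingers":-1},{"x":0,"y":-0.061,"z":0,"wx":0,"wy":0,"wz":0,"fingers":-1},{"x":0,"y":0,"z":0,"wx":0,"wy":0,"wz":-0.0555,"fingers":-1},{"x":0,"y":0,"z":0,"wx":0,"wy":0,"wz":-0.0555,"fingers":-1},{"x":0,"y":0,"z":0,"wx":0,"wy":0,"wz":-0.0555,"fingers":-1},{"x":0,"y":0,"z":0,"wx":0,"wy":0,"wz":-0.0555,"fingers":-1},{"x":0,"y":0,"z":0,"wx":0,"wy":0,"wz":-0.0555,"fingers":-1},{"x":0,"y":0,"z":0,"wx":0,"wy":0,"wz":-0.0555,"fingers":-1},{"x":0,"y":0,"z":0,"wx":0,"wy":0,"wz":-0.0555,"fingers":-1},{"x":0,"y":0,"z":0,"wx":0,"wy":0,"wz":-0.0555,"fingers":-1}])

```text
time_s: 12.72
ee_pos: [0.4356, 0.1957, 0.2445]
eef_rot: [-0.0, 0.248, 0.969, -0.0]
ft_force: [-0.3, 0.5, 0.0]
opening: 0.0005
grasp_force: 0.0
```

Emit:
carry_out(increments=[{"x":0,"y":0,"z":0,"wx":0,"wy":0,"wz":-0.0555,"fingers":-1},{"x":0,"y":0,"z":0,"wx":0,"wy":0,"wz":0,"fingers":-1}])

```text
time_s: 12.98
ee_pos: [0.4356, 0.1957, 0.2447]
eef_rot: [-0.0, 0.166, 0.986, -0.0]
ft_force: [0.0, -0.3, -0.4]
opening: 0.0004
grasp_force: 0.0
```

Emit:
carry_out(increments=[{"x":0,"y":0,"z":0.05,"wx":0,"wy":0,"wz":0,"fingers":-1},{"x":-0.02,"y":0,"z":0,"wx":0,"wy":0,"wz":0,"fingers":-1},{"x":-0.022,"y":0,"z":0,"wx":0,"wy":0,"wz":0,"fingers":-1},{"x":-0.021,"y":0,"z":0,"wx":0,"wy":0,"wz":0,"fingers":-1},{"x":0,"y":0,"z":0,"wx":0,"wy":0,"wz":0,"fingers":-1}])

```text
time_s: 13.6
ee_pos: [0.4956, 0.1748, 0.1945]
eef_rot: [-0.0, 0.168, 0.986, -0.0]
ft_force: [-0.1, 0.5, 0.2]
opening: 0.0007
grasp_force: 0.0
```

Run:
```python
from h import *
s=ctrl.snapshot("scene");t=ctrl.snapshot("top")
o=np.zeros((420,800,3),np.uint8);o[:,:400]=cv2.resize(t[180:306,180:300],(400,420));o[:,400:]=cv2.resize(s[120:330,220:420],(400,420))
cv2.imwrite("pics/w6.png",o[:,:,::-1]);s=ctrl.read_state();print(s["ee_pos"],s["ft_force"],s["opening"])
```

```text
[0.49472541 0.17528059 0.19480833] [-0.75099276  0.07011185 -0.19163712] 0.0006587148514846454
```

View pics/w6.png

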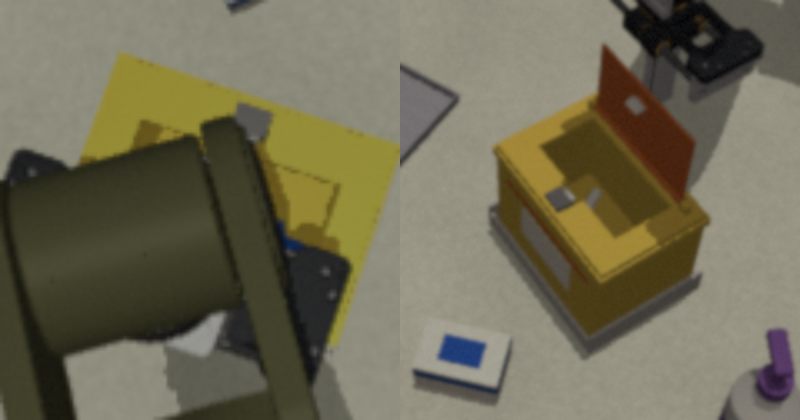

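The flap (right panel, (645,130)) is now about upright, fingers behind it. Fold it over along the arc.

Emit:
carry_out(increments=[{"x":-0.0214,"y":0,"z":-0.0046,"wx":0,"wy":0,"wz":0,"fingers":-1},{"x":-0.0198,"y":0,"z":0.0056,"wx":0,"wy":0,"wz":0,"fingers":-1},{"x":-0.0178,"y":0,"z":0.011,"wx":0,"wy":0,"wz":0,"fingers":-1},{"x":-0.014,"y":0,"z":0.0155,"wx":0,"wy":0,"wz":0,"fingers":-1},{"x":-0.0065,"y":0,"z":0.0125,"wx":0,"wy":0,"wz":0,"fingers":-1},{"x":-0.004,"y":0,"z":0.006,"wx":0,"wy":0,"wz":0,"fingers":-1},{"x":-0.002,"y":0,"z":0,"wx":0,"wy":0,"wz":0,"fingers":-1}])

```text
time_s: 14.58
ee_pos: [0.5759, 0.1474, 0.1488]
eef_rot: [-0.0, 0.165, 0.986, -0.0]
ft_force: [-0.7, 0.3, 0.3]
opening: 0.0007
grasp_force: 0.4
```

Run:
```python
from h import *
s=ctrl.snapshot("scene")
cv2.imwrite("pics/w7.png",cv2.resize(s[140:320,230:410],(600,600))[:,:,::-1]);s=ctrl.read_state();e=s["ee_pos"];print(e,s["ft_force"])
d=e[:2]-[.5535,.154];print(d@[.945,-.327],d@[.327,.945])
```

```text
[0.57619447 0.14732956 0.14928563] [-0.95460998  0.70013598  2.06534701]
0.023627511084581596 0.001117530024188165
```

View pics/w7.png

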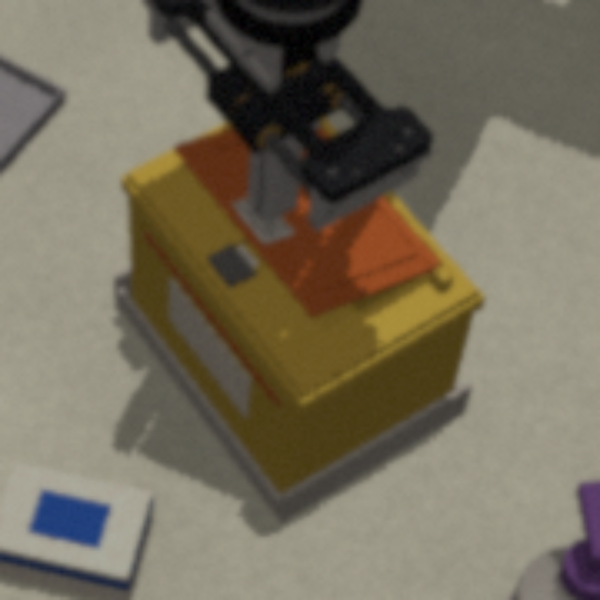

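Flap folded, the fingers sit on the white pad at (265,220). Now press down by small steps.

Emit:
carry_out(increments=[{"x":-0.001,"y":0,"z":0.002,"wx":0,"wy":0,"wz":0,"fingers":-1},{"x":0,"y":0,"z":0.001,"wx":0,"wy":0,"wz":0,"fingers":-1}])

```text
time_s: 14.88
ee_pos: [0.5772, 0.147, 0.1464]
eef_rot: [0.0, 0.165, 0.986, 0.0]
ft_force: [0.7, -0.2, 1.8]
opening: 0.0003
grasp_force: 0.6
```

Emit:
carry_out(increments=[{"x":0,"y":0,"z":0.001,"wx":0,"wy":0,"wz":0,"fingers":-1}])

```text
time_s: 15.0
ee_pos: [0.5773, 0.147, 0.1454]
eef_rot: [0.0, 0.165, 0.986, 0.0]
ft_force: [0.1, -0.3, 1.4]
opening: 0.0002
grasp_force: 0.6
```

Emit:
carry_out(increments=[{"x":0,"y":0,"z":0.001,"wx":0,"wy":0,"wz":0,"fingers":-1}])

```text
time_s: 15.12
ee_pos: [0.5772, 0.147, 0.1443]
eef_rot: [0.0, 0.165, 0.986, 0.0]
ft_force: [0.8, 0.1, 2.1]
opening: 0.0009
grasp_force: 0.6
```

Emit:
carry_out(increments=[{"x":0,"y":0,"z":0.001,"wx":0,"wy":0,"wz":0,"fingers":-1}])

```text
time_s: 15.25
ee_pos: [0.5772, 0.1469, 0.1432]
eef_rot: [0.0, 0.165, 0.986, 0.0]
ft_force: [0.7, -0.1, 1.9]
opening: 0.0002
grasp_force: 0.6
```

Emit:
carry_out(increments=[{"x":0,"y":0,"z":0.001,"wx":0,"wy":0,"wz":0,"fingers":-1}])

```text
time_s: 15.38
ee_pos: [0.5771, 0.1469, 0.1421]
eef_rot: [0.0, 0.165, 0.986, -0.0]
ft_force: [1.1, 0.5, 1.5]
opening: 0.0005
grasp_force: 0.6
```

Emit:
carry_out(increments=[{"x":0,"y":0,"z":0.001,"wx":0,"wy":0,"wz":0,"fingers":-1}])

```text
time_s: 15.5
ee_pos: [0.5771, 0.1469, 0.1411]
eef_rot: [0.0, 0.165, 0.986, -0.0]
ft_force: [0.4, -0.4, 2.0]
opening: 0.0003
grasp_force: 0.6
```

Emit:
carry_out(increments=[{"x":0,"y":0,"z":0.001,"wx":0,"wy":0,"wz":0,"fingers":-1}])

```text
time_s: 15.62
ee_pos: [0.5771, 0.1469, 0.1401]
eef_rot: [0.0, 0.165, 0.986, -0.0]
ft_force: [0.3, 0.3, 1.4]
opening: 0.0005
grasp_force: 0.6
```

Emit:
carry_out(increments=[{"x":0,"y":0,"z":0.001,"wx":0,"wy":0,"wz":0,"fingers":-1}])

```text
time_s: 15.75
ee_pos: [0.5771, 0.1469, 0.1391]
eef_rot: [0.0, 0.165, 0.986, 0.0]
ft_force: [0.3, -0.2, 0.8]
opening: 0.0005
grasp_force: 0.6
```

Emit:
carry_out(increments=[{"x":0,"y":0,"z":0.001,"wx":0,"wy":0,"wz":0,"fingers":-1}])

```text
time_s: 15.88
ee_pos: [0.5771, 0.1469, 0.1381]
eef_rot: [-0.0, 0.165, 0.986, -0.0]
ft_force: [0.9, -1.0, 1.2]
opening: 0.0003
grasp_force: 0.6
```

Emit:
carry_out(increments=[{"x":0,"y":0,"z":0.001,"wx":0,"wy":0,"wz":0,"fingers":-1}])

```text
time_s: 16.0
ee_pos: [0.5771, 0.1469, 0.1371]
eef_rot: [0.0, 0.165, 0.986, 0.0]
ft_force: [1.1, -0.9, 1.4]
opening: -0.0001
grasp_force: 0.8
```

Emit:
carry_out(increments=[{"x":0,"y":0,"z":0.001,"wx":0,"wy":0,"wz":0,"fingers":-1}])

```text
time_s: 16.12
ee_pos: [0.5773, 0.1469, 0.1363]
eef_rot: [0.0, 0.165, 0.986, 0.0]
ft_force: [1.0, -1.6, 4.4]
opening: 0.0003
grasp_force: 1.8
```

Force rising at z=0.1363; go on in 0.5 mm steps.

Emit:
carry_out(increments=[{"x":0,"y":0,"z":0.0005,"wx":0,"wy":0,"wz":0,"fingers":-1}])

```text
time_s: 16.25
ee_pos: [0.5773, 0.1469, 0.136]
eef_rot: [0.0, 0.165, 0.986, 0.0]
ft_force: [1.0, -1.5, 4.7]
opening: 0.0005
grasp_force: 2.3
```

Emit:
carry_out(increments=[{"x":0,"y":0,"z":0.0005,"wx":0,"wy":0,"wz":0,"fingers":-1}])

```text
time_s: 16.38
ee_pos: [0.5774, 0.1469, 0.1356]
eef_rot: [0.0, 0.165, 0.986, 0.0]
ft_force: [1.6, -1.1, 6.7]
opening: 0.0001
grasp_force: 2.9
```

Emit:
carry_out(increments=[{"x":0,"y":0,"z":0.0005,"wx":0,"wy":0,"wz":0,"fingers":-1}])

```text
time_s: 16.5
ee_pos: [0.5775, 0.1469, 0.1352]
eef_rot: [0.001, 0.165, 0.986, 0.0]
ft_force: [0.4, -1.1, 7.1]
opening: -0.0002
grasp_force: 3.6
```

Emit:
carry_out(increments=[{"x":0,"y":0,"z":0.0005,"wx":0,"wy":0,"wz":0,"fingers":-1}])

```text
time_s: 16.62
ee_pos: [0.5775, 0.1469, 0.1349]
eef_rot: [0.001, 0.165, 0.986, 0.0]
ft_force: [0.9, -0.9, 8.8]
opening: 0.0004
grasp_force: 4.2
```

Emit:
carry_out(increments=[{"x":0,"y":0,"z":0.0005,"wx":0,"wy":0,"wz":0,"fingers":-1}])

```text
time_s: 16.75
ee_pos: [0.5776, 0.1469, 0.1346]
eef_rot: [0.001, 0.165, 0.986, 0.0]
ft_force: [1.4, -1.4, 9.9]
opening: 0.0002
grasp_force: 4.8
```

Emit:
carry_out(increments=[{"x":0,"y":0,"z":0.0005,"wx":0,"wy":0,"wz":0,"fingers":-1}])

```text
time_s: 16.88
ee_pos: [0.5777, 0.1469, 0.1342]
eef_rot: [0.001, 0.165, 0.986, 0.0]
ft_force: [0.8, -2.0, 10.3]
opening: 0.0007
grasp_force: 5.0
```

Emit:
carry_out(increments=[{"x":0,"y":0,"z":0.0004,"wx":0,"wy":0,"wz":0,"fingers":-1}])

```text
time_s: 17.0
ee_pos: [0.5776, 0.1469, 0.1336]
eef_rot: [0.001, 0.165, 0.986, 0.0]
ft_force: [2.0, -0.9, 3.4]
opening: 0.0002
grasp_force: 1.5
```

Click: force fell from 10.3 to 3.4 N. Lift off gradually.

Emit:
carry_out(increments=[{"x":0,"y":0,"z":0,"wx":0,"wy":0,"wz":0,"fingers":-1}])

```text
time_s: 17.12
ee_pos: [0.5769, 0.147, 0.1326]
eef_rot: [-0.0, 0.165, 0.986, 0.0]
ft_force: [1.9, 0.5, 4.2]
opening: 0.0005
grasp_force: 1.5
```

Emit:
carry_out(increments=[{"x":0,"y":0,"z":-0.001,"wx":0,"wy":0,"wz":0,"fingers":-1},{"x":0,"y":0,"z":-0.002,"wx":0,"wy":0,"wz":0,"fingers":-1}])

```text
time_s: 17.38
ee_pos: [0.5767, 0.147, 0.1354]
eef_rot: [-0.001, 0.165, 0.986, -0.0]
ft_force: [0.0, -0.1, -0.7]
opening: 0.0005
grasp_force: 0.0
```

No force at z=0.1354: the flap stayed down. Retreat and check by orange mask and the pad's position.

Emit:
carry_out(increments=[{"x":0,"y":0,"z":-0.02,"wx":0,"wy":0,"wz":0,"fingers":-1},{"x":0,"y":0,"z":-0.05,"wx":0,"wy":0,"wz":0,"fingers":-1},{"x":0,"y":0,"z":-0.06,"wx":0,"wy":0,"wz":0,"fingers":-1},{"x":0.06,"y":0,"z":-0.01,"wx":0,"wy":0,"wz":0,"fingers":-1},{"x":0.06,"y":0,"z":0,"wx":0,"wy":0,"wz":0,"fingers":-1},{"x":0.06,"y":0,"z":0,"wx":0,"wy":0,"wz":0,"fingers":-1},{"x":0,"y":0,"z":0,"wx":0,"wy":0,"wz":0,"fingers":-1},{"x":0,"y":0,"z":0,"wx":0,"wy":0,"wz":0,"fingers":-1}])

```text
time_s: 18.38
ee_pos: [0.4073, 0.2056, 0.276]
eef_rot: [0.0, 0.165, 0.986, 0.0]
ft_force: [0.1, -0.6, 0.0]
opening: 0.0008
grasp_force: 0.0
```

Run:
```python
from h import *
s=ctrl.snapshot("scene")
h=cv2.cvtColor(s,cv2.COLOR_RGB2HSV);m=cv2.inRange(h,(3,120,60),(15,255,255));m[:, :230]=0;m[:,420:]=0;m[320:]=0
c=max(cv2.findContours(m,cv2.RETR_EXTERNAL,cv2.CHAIN_APPROX_NONE)[0],key=cv2.contourArea)
print(cv2.contourArea(c),cv2.boxPoints(cv2.minAreaRect(c)).round().tolist())
R=np.array([[.945,.327],[-.327,.945]]);c0=np.array([.5535,.154])
for th in(0,.08,.14,.5):
  P=[[*(c0+R@[x,y]),.160+r*np.sin(th)+.002] for r in(.005,.097) for y in(-.073,.073) for x in[-.048+r*np.cos(th)]]
  print(th,project("scene",P).round().tolist())
q=ctrl.read_state();print(q["time_s"],q["ee_pos"],q["ft_force"])
```

```text
2792.0 [[279.0, 192.0], [314.0, 162.0], [362.0, 218.0], [327.0, 248.0]]
0 [[316.0, 172.0], [358.0, 219.0], [279.0, 190.0], [320.0, 241.0]]
0.08 [[316.0, 171.0], [358.0, 219.0], [279.0, 188.0], [321.0, 239.0]]
0.14 [[316.0, 171.0], [358.0, 219.0], [280.0, 186.0], [321.0, 237.0]]
0.5 [[316.0, 171.0], [358.0, 219.0], [284.0, 174.0], [327.0, 225.0]]
18.425 [0.40757297 0.20542193 0.27566291] [-0.40593135  0.58210755  0.79146064]
```

The flap's outline matches the shut position (free edge near (279,190)), and it has stayed shut for a second with nothing touching it.

```bash
python3 -c "
from station import ctrl
print(ctrl.finish_job())"
```

```text
the job is handed in; nothing more can be done
None
```

The syringe is in the bin and the flap is shut on its first click (force fell from 10.3 to about 4 N, and I pressed no further); the bottle, carton and bowl were not touched, and the job is handed in at about 18 s.

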